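# Turn the bin marker round and stamp its square end

## Robot

A 6-joint arm with a two-finger parallel gripper is mounted at the origin on the work surface. World frame = base frame: x ahead of the robot, y to its left, z up, the work surface at z = 0. Lengths are in m, angles in rad, forces in N, time in s.
With the tool pointing down it reaches from about 0.35 to 0.725 m from the base axis. Payload 4.3 kg.
Tool frame: the origin (TCP) lies at the very end of the fingers, on their centre line; the grasp point (between the pads) lies robot.grasp_offset behind it (robot.grasp_offset is the distance from the TCP to the grasp point, in m); z points along the fingers, y is the line along which they close (so a half turn about z gives the same grasp; the last joint's range is limited). The gripper opens to 85 mm and grips with 20 to 120 N. Pads are 22 mm wide; open, the fingers measure 114 mm over their backs; the gripper's body (76 mm by 85 mm) begins 54 mm behind the grasp point. The pads swing forward as they close: fully open they stand 13 mm farther back than shut.
Start: joints at [-1.438, 0.377, 0.081, 1.274, 0, 1.46], TCP at [0.138, -0.558, 0.231] pointing down, gripper open.
Joint ranges: [-2.72, 2.72], [-0.84, 1.66], [-1.02, 1.22], [-1.77, 2.12], [-1.37, 1.28], [-3.14, 3.14]. Speed limits (rad/s): [2.57, 2.57, 3.14, 3.14, 3.14, 3.14].

## Interface

Orientations are given as a rotation vector (axis times angle).
In Python, from station import robot gives the robot as it stands.
- The arm moves only by the tool play_rows, never from a script. Its argument "motion" is a list of rows, each a list of 6 numbers: the shift along the tool's x, y, z in units of 400 mm (1.0 is 400 mm), then the turn, a rotation vector about the tool's x, y, z in units of 45 degrees (1.0 is 45 degrees). In form: [[tx, ty, tz, wx, wy, wz], ...]. A call has exactly 5 rows; each row shifts and turns the commanded pose from where the row before left it, along the tool's axes as they then stand; what a row does not reach is not made up. A row lasts 1/12 s, in which the tool goes at most 41.7 mm and 7.16 degrees, less where a joint would pass 70% of its speed; a pose out of reach is approached as far as the arm can. A call with a number of a shift or a turn outside -1 to 1 is refused whole. A call with a gripper value outside its range is refused whole. "hand" is the closure in counts, from 0 (fully open) to 255 (shut), set as the call begins (left out, the last holds). The fingers move at their own pace and stop on an object; "newtons" is the grip in N (left out, the last holds). Time passes only in rows, so rows that do not move let the fingers close, or fill a call up. It gives the time, the measured TCP pose, the force, the opening and the grip force at its end, in the units of the state.
- robot.sense(): the state, without advancing time (a new reading comes with each control period).
- robot.grab_frame(name): name is "scene" or "top" or "wrist"; returns a dict with "frame" (400x640x3 uint8, red, green, blue), "fx", "fy", "cx", "cy" (pixels), "R" (3x3) and "t" (3): a world point X has camera coordinates R X + t. Camera axes: x right, y down, z forward; pixel columns grow to the right and rows downward; lengths in m; the calibration is good to about 2 mm. A picture is of the moment at which its call begins. There is no depth.
- robot.finish_job(): hands the job in; it is judged then, once.
Trained networks look in a picture, given as the dict that the camera call returned (one of the last four; its "shot" number tells which), for a name from the list of things; names that differ only in an ending like _2 or _b are one class to them, and where a whole thing is asked for, a point or a joint stands for the part that bears it (a point fixed in the world has none). Each returns a list of dicts, best first, with "conf" (0 to 1); they miss things now and then, are a little off and sometimes report something else, mostly with a low value. They report only what shows in the picture. A call takes as long as a camera call. They do not tell look-alikes from the thing itself.
- robot.find_in(picture, target): "centre" ([x, y, z] in m, in world coordinates, good to about 4 mm: the middle of the surface that is visible of it).
The state is a dict: "clock": time; "qpos": joint angles; "joint_velocities": joint speeds; "joint_torque": joint torques, N m; "eef_pos": TCP position; "tcp_rot": TCP orientation; "wrist_force": force on the tool from outside, world axes, zero at the start; "wrist_torque": the same for the moment, N m; "gripper_width": finger opening in m; "grasp_force": force on a finger pad.
Only numpy, scipy, OpenCV 4.12 (cv2) and the standard library are available. Lean on these libraries where they do the work, as an engineer would, in place of code of your own. Each camera call takes 0.05 s, during which the arm holds its last target. There are 200 camera calls.

## Task

The plywood bin marker is lying in the stamping press with its pointed end under the stamp. Take it out, lay it flat on the bench and let go, take it by the pointed end and lay its square end in the press instead, same face up, flat on the anvil bar, centred and pushed home to the column; let go of it, then press the knob down until it bottoms, hold it there for half a second and let it come back up. Leave the marker lying in the press, and do not knock over or shove aside the other things on the bench.

Things in the scene. Friction and masses are not known exactly. Their poses are not given: they have to be found in the camera images.
- press: Grey C-frame stamping press fixed to the bench, 105 mm tall without plunger. Origin: bench surface, straight below the plunger axis; z up, x from the open mouth towards the column. Base plate 10 mm thick, 110 mm wide, x = -40 to +85 mm. Mouth 33 mm high, open in front and at both sides. A marker lying home reaches out to x = -130 mm; the head keeps a gripper off its inner part.
- anvil (a point): Point on top of the steel anvil bar straight under the plunger, 25 mm above the bench; axes as the press. The bar is 30 mm wide and runs from x = -75 to +30 mm, its end at the column.
- back_stop (a point): Middle of the foot of the column's flat front face (press x = +30 mm, at bar height), where the part stops. The column is 56 mm wide and goes on to x = +80 mm.
- head_front (a point): Middle of the lower front edge of the head (press x = -30 mm, 58 mm above the bench). The head, 56 mm wide, overhangs the bar from here to the column; its top is at 105 mm.
- knob_top (a point): Centre of the top of the plunger's black mushroom knob (54 mm across, 172 mm above the bench when up); moves down with it.
- plunger (a joint): Downward travel of the sprung plunger in m: 0 = up, 0.024 = knob bottomed on its stop sleeve. The spring pushes back with 5 N at first, 13 N at the stop, and lifts it again when released. At the stop the stamp's rubber foot (32 mm across) is just over the top of a marker on the bar.
- marker: Loose plywood bin marker 160 mm long, 48 wide, 18 thick, 60 to 120 g; one end square, one pointed. Origin: middle of the underside; x along it towards the point, z up. Square end at x = -80 mm; sides parallel up to x = +56, then slope to the point at x = +80 mm. A black dot is near the point. Starts on the bar, point inwards, overhanging it 9 mm each side: grip across the width.
- square_spot (a point): Spot to be stamped, on the underside of the marker 30 mm from the square end (marker x = -50 mm, on its centre line); it lies at the point anvil when the square end is home.
- cleaner: White bottle of cleaner, 68 mm diameter, 190 mm tall, bystander; origin at the middle of its base.
- can: Steel can, 74 mm diameter, 110 mm tall, bystander; origin at the middle of its base.
- tape: Cardboard roll core lying flat, 90 mm outside diameter, 48 mm tall, bystander; origin at the middle of its underside.
- jar: Glass jar, 76 mm diameter, 100 mm tall, bystander; origin at the middle of its base.
- mug: White mug, 80 mm diameter, 95 mm tall, bystander; origin at the middle of its base.
- screwdriver: Screwdriver lying on the bench, 200 mm long, bystander.
- hammer: Hammer lying on the bench, 280 mm long, bystander.
- free_bench (a point): Middle of a stretch of bench surface that is always empty, in front of the roll core: about 240 mm across (y) by 150 mm deep (x). A good place to lay the marker down.
Things that resemble listed ones, but are neither listed nor needed, are in the scene too. Of the things shaped like the press, the grey one is meant.

How it is judged:
By the outcome, as a careful person would: the job done as asked, in the order asked, and still so for the second after the job is handed in, with the robot touching nothing.
It also fails if it takes over 67 s, if anything falls off the work surface, if the arm or the gripper's body presses on something with over 40 N, if the wrist force passes 120 N, or if a joint passes its speed limit or range.

## Working session

There is one attempt and no reset: what is moved stays moved. The work goes in short steps, Python scripts to look and compute and a tool call to move; the robot and the scene stay as the last step left them, time stands still between calls to the robot, and variables do not carry over. Pictures are saved under pics/ and viewed, at most 10 in all, crops included, and the job is handed in when it is done.

Besides the shell and the picture viewer there is one more tool, called by a JSON object that holds its "method" and its "body". play_rows: Moves the arm, as the interface text tells. Its arguments: {"type":"object","properties":{"motion":{"type":"array"},"hand":{"type":"number"},"newtons":{"type":"number"}},"required":["motion"]}

```bash
ls; mkdir -p pics
python3 - <<'E'
from station import robot
import cv2,numpy as np
s=robot.sense();print({k:np.round(v,3).tolist() for k,v in s.items()}, robot.grasp_offset)
ims=[]
for n in("scene","top"):
    p=robot.grab_frame(n);cv2.imwrite(f"pics/{n}0.png",p["frame"][:,:,::-1])
    print(n,p["fx"],p["cx"],p["cy"],np.round(p["R"],3).tolist(),np.round(p["t"],3).tolist())
    for t in("press","marker","knob_top","free_bench","tape"):
        for d in robot.find_in(p,t)[:3]: print(t,np.round(d["centre"],3),round(d["conf"],2))
E
```

```text
pics
{'clock': 0.0, 'qpos': [-1.438, 0.378, 0.08, 1.274, -0.0, 1.461], 'joint_velocities': [0.001, 0.001, -0.0, 0.001, 0.0, 0.001], 'joint_torque': [0.0, -46.361, 26.987, 0.021, 0.0, 0.0], 'eef_pos': [0.138, -0.557, 0.23], 'tcp_rot': [-3.116, -0.38, 0.0], 'wrist_force': [0.288, -0.235, -0.581], 'wrist_torque': [-0.027, -0.015, 0.024], 'grasp_force': 0.0, 'gripper_width': 0.086} 0.0187
scene 502.530689638655 317.37669655347935 196.70597263785646 [[0.833, 0.554, 0.012], [0.412, -0.604, -0.682], [-0.37, 0.573, -0.731]] [-0.448, -0.131, 1.704]
press [0.688 0.04  0.075] 0.75
press [0.34  0.103 0.074] 0.6
press [ 0.658 -0.135  0.038] 0.55
marker [0.579 0.081 0.046] 0.67
knob_top [0.316 0.122 0.168] 0.79
knob_top [0.665 0.052 0.168] 0.58Traceback (most recent call last):
  File "<stdin>", line 9, in <module>
ValueError: it knows: anvil, back_stop, can, cleaner, hammer, head_front, jar, knob_top, marker, mug, plunger, press, screwdriver, square_spot, tape
```

View pics/scene0.png

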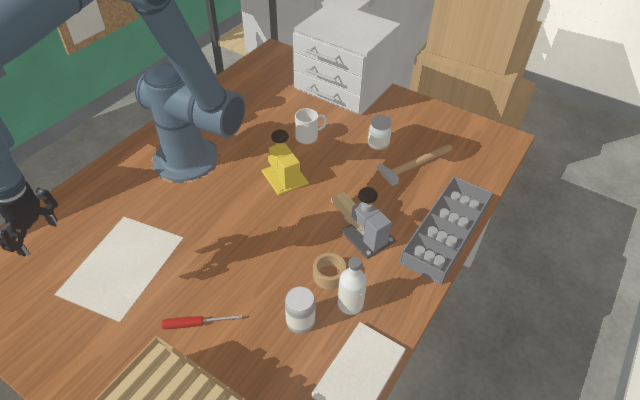

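Run:
```python
from station import robot
import cv2,numpy as np
p=robot.grab_frame("top");cv2.imwrite("pics/top0.png",p["frame"][:,:,::-1])
print(p["fx"],p["cx"],p["cy"],np.round(p["R"],3).tolist(),np.round(p["t"],3).tolist())
for t in("press","marker","knob_top","anvil","head_front","back_stop","tape","can","jar","mug","cleaner","hammer","screwdriver"):
    for d in robot.find_in(p,t)[:3]: print(t,np.round(d["centre"],3),round(d["conf"],2))
```

```text
373.43947489184546 317.8733939307889 200.51581352569974 [[0.03, -1.0, -0.0], [-0.998, -0.03, -0.061], [0.061, 0.002, -0.998]] [0.02, 0.541, 1.287]
press [0.334 0.113 0.049] 0.97
press [0.668 0.051 0.107] 0.75
marker [0.578 0.092 0.048] 0.85
knob_top [0.661 0.064 0.174] 0.58
knob_top [0.316 0.129 0.171] 0.56
anvil [0.333 0.116 0.049] 0.87
anvil [0.674 0.046 0.106] 0.65
head_front [0.326 0.114 0.048] 0.9
head_front [0.668 0.047 0.101] 0.81
head_front [0.271 0.337 0.04 ] 0.71
back_stop [0.335 0.114 0.047] 0.84
back_stop [0.67  0.049 0.1  ] 0.66
tape [ 0.659 -0.125  0.046] 0.55
can [ 0.666 -0.274  0.108] 0.9
can [0.658 0.065 0.171] 0.58
can [0.27  0.339 0.038] 0.35
jar [0.645 0.388 0.026] 0.19
mug [0.27  0.336 0.04 ] 0.92
cleaner [ 0.74  -0.16   0.129] 0.87
hammer [0.647 0.392 0.03 ] 0.95
hammer [0.676 0.049 0.1  ] 0.7
hammer [0.657 0.065 0.172] 0.57
screwdriver [ 0.741 -0.159  0.124] 0.45
```

View pics/top0.png

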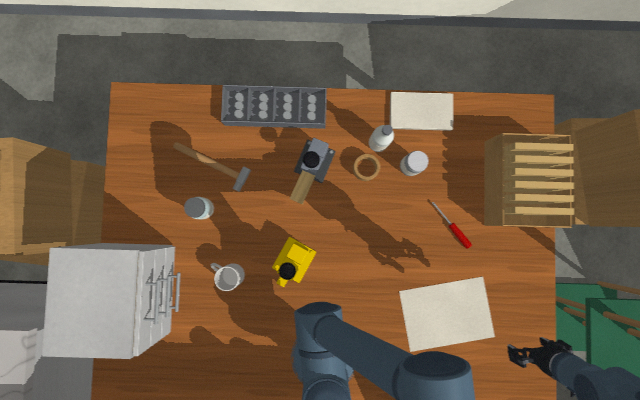

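The grey press is at (313,160) in the top view, with its marker sticking out to (303,187). Look-alikes are the yellow press at (294,260), the cream sheets at (447,313) and (421,111), the slats in the crate at (543,180) and the hammer handle at (208,160). By the description I choose the grey press and the plywood piece in it, and check that in one crop.

Run:
```python
from station import robot
import cv2,numpy as np
a=robot.grab_frame("top")["frame"][125:215,270:360,::-1]
b=robot.grab_frame("scene")["frame"][175:265,315:405,::-1]
cv2.imwrite("pics/crop.png",np.hstack([cv2.resize(c,(400,400),interpolation=cv2.INTER_CUBIC) for c in(a,b)]))
```

```text
(no output)
```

View pics/crop.png

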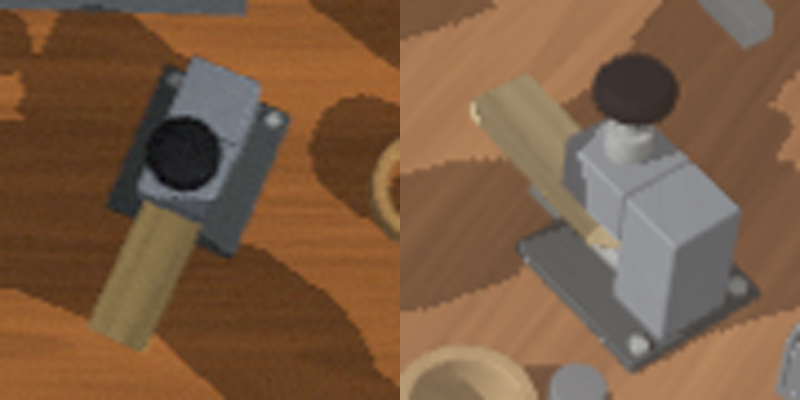

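The crop shows the grey press with the plywood marker, point inwards under the head. In crop pixels the marker's square end corners are (89,326) and (146,351), the knob is at (183,153), and the base corners are (108,208), (235,256), (288,120).

```bash
cat > h.py <<'E'
import numpy as np,cv2
from scipy.spatial.transform import Rotation as Ro
def back(p,uv,z):
    uv=np.atleast_2d(np.array(uv,float));R=np.array(p["R"]);t=np.array(p["t"])
    d=np.c_[(uv[:,0]-p["cx"])/p["fx"],(uv[:,1]-p["cy"])/p["fy"],np.ones(len(uv))]@R
    c=-R.T@t; return c+d*((z-c[2])/d[:,2])[:,None]
def proj(p,X):
    c=np.atleast_2d(X)@np.array(p["R"]).T+p["t"]; return np.c_[p["fx"]*c[:,0]/c[:,2]+p["cx"],p["fy"]*c[:,1]/c[:,2]+p["cy"]]
def move(s,pos,yaw):
    """tool-frame rotation and shift units from state s to a tool-down pose at pos with tool y axis at world angle yaw"""
    R0=Ro.from_rotvec(s["tcp_rot"]);y=np.array([np.cos(yaw),np.sin(yaw),0]);z=np.array([0,0,-1.])
    best=None
    for sg in(1,-1):
        R1=Ro.from_matrix(np.c_[np.cross(sg*y,z),sg*y,z]);w=(R0.inv()*R1).as_rotvec()
        if best is None or np.linalg.norm(w)<np.linalg.norm(best):best=w
    d=np.array(pos)-s["eef_pos"]
    return "shift(tool now,units):",np.round(R0.inv().apply(d)/.4,3),"turn units",np.round(best/(np.pi/4),3),"mm",np.round(d*1e3,1)
E
python3 - <<'E'
from station import robot
from h import *
p=robot.grab_frame("top");f=lambda a,z:back(p,np.array(a)*.225+[270,125],z)
m=f([[89,326],[146,351],[147,203],[200,222]],.043);print("marker",m.round(4))
print("w",np.linalg.norm(m[0]-m[1]))
b=f([[108,208],[235,256],[288,120],[168,66]],.01);print("base",b.round(4))
k=f([183,153],.168)[0];print("knob",k.round(4))
for a,c in((m[0],m[2]),(m[1],m[3]),(b[1],b[2])):d=c-a;print(np.degrees(np.arctan2(d[1],d[0])),np.linalg.norm(d))
d=b[0]-b[1];print("front edge dir-90",np.degrees(np.arctan2(d[1],d[0]))-90)
s=robot.sense();print(Ro.from_rotvec(s["tcp_rot"]).as_matrix().round(3).tolist())
w=robot.grab_frame("wrist");print("wristcam rel", (Ro.from_rotvec(s["tcp_rot"]).inv().apply(-np.array(w["R"]).T@w["t"]-s["eef_pos"])).round(3),(np.array(w["R"])@Ro.from_rotvec(s["tcp_rot"]).as_matrix()).round(3).tolist(),w["fx"])
E
```

```text
marker [[0.543  0.1319 0.043 ]
 [0.5251 0.0874 0.043 ]
 [0.6396 0.0904 0.043 ]
 [0.6261 0.0489 0.043 ]]
w 0.047958389538771413
base [[ 0.6393  0.1226  0.01  ]
 [ 0.6042  0.0208  0.01  ]
 [ 0.7141 -0.0181  0.01  ]
 [ 0.7547  0.0787  0.01  ]]
knob [0.658  0.0608 0.168 ]
-23.245099175654797 0.10514277962657294
-20.82909201071711 0.10806561307632248
-19.49921420233108 0.11663256912822313
front edge dir-90 -19.06301855507573
[[0.971, 0.24, 0.0], [0.24, -0.971, -0.0], [-0.0, 0.0, -1.0]]
wristcam rel [ 0.067 -0.001 -0.142] [[-0.0, 1.0, 0.001], [-0.964, 0.0, -0.268], [-0.268, -0.001, 0.964]] 303.2638154004299
```

{"method": "play_rows", "body": {"motion": [[0,0,0,0,0,-0.15],[0,0,0,0,0,-0.15],[0,0,0,0,0,-0.15],[0,0,0,0,0,-0.15],[0,0,0,0,0,-0.15]], "hand": 0}}

```text
clock: 1.52
eef_pos: [0.1383, -0.5582, 0.2313]
tcp_rot: [2.87, 1.278, -0.0]
wrist_force: [-0.4, 0.1, 0.3]
gripper_width: 0.0857
grasp_force: 0.0
```

{"method": "play_rows", "body": {"motion": [[0,0,0,0,0,-0.15],[0,0,0,0,0,-0.15],[0,0,0,0,0,-0.15],[0,0,0,0,0,-0.15],[0,0,0,0,0,-0.15]]}}

```text
clock: 1.93
eef_pos: [0.1382, -0.5582, 0.2313]
tcp_rot: [2.376, 2.056, -0.0]
wrist_force: [-0.8, 0.4, -0.3]
gripper_width: 0.0854
grasp_force: 0.0
```

{"method": "play_rows", "body": {"motion": [[0,0,0,0,0,-0.15],[0,0,0,0,0,-0.15],[0,0,0,0,0,-0.15],[0,0,0,0,0,-0.15],[0,0,0,0,0,-0.15]]}}

```text
clock: 2.35
eef_pos: [0.1382, -0.5582, 0.2313]
tcp_rot: [1.677, 2.657, -0.0]
wrist_force: [-0.2, -0.1, -0.2]
gripper_width: 0.0853
grasp_force: 0.0
```

{"method": "play_rows", "body": {"motion": [[0,0,0,0,0,-0.15],[0,0,0,0,0,-0.15],[0,0,0,0,0,-0.15],[0,0,0,0,0,-0.15],[0,0,0,0,0,-0.15]]}}

```text
clock: 2.77
eef_pos: [0.1382, -0.5582, 0.2313]
tcp_rot: [0.833, 3.029, -0.0]
wrist_force: [-0.5, 0.3, 0.9]
gripper_width: 0.0856
grasp_force: 0.0
```

Run:
```python
from station import robot
from h import *
s=robot.sense();print(s["clock"],np.array(s["qpos"]).round(2),s["eef_pos"],move(s,[.546,.103,.20],np.radians(69.5)))
```

```text
2.7667 [-1.44  0.38  0.08  1.27 -0.   -0.9 ] [ 0.13824628 -0.55816525  0.23131849] ('shift(tool now,units):', array([-0.031,  1.942,  0.078]), 'turn units', array([-0.   ,  0.   , -0.228]), 'mm', array([407.8, 661.2, -31.3]))
```

{"method": "play_rows", "body": {"motion": [[-0.001,0.08,0.003,0,0,0],[-0.001,0.08,0.003,0,0,0],[-0.001,0.08,0.003,0,0,0],[-0.001,0.08,0.003,0,0,0],[-0.001,0.08,0.003,0,0,0]]}}

```text
clock: 3.18
eef_pos: [0.2231, -0.4209, 0.2253]
tcp_rot: [0.843, 3.026, -0.0]
wrist_force: [0.2, 0.4, 0.3]
gripper_width: 0.0856
grasp_force: 0.0
```

{"method": "play_rows", "body": {"motion": [[-0.001,0.08,0.003,0,0,0],[-0.001,0.08,0.003,0,0,0],[-0.001,0.08,0.003,0,0,0],[-0.001,0.08,0.003,0,0,0],[-0.001,0.08,0.003,0,0,0]]}}

```text
clock: 3.6
eef_pos: [0.3075, -0.2848, 0.2195]
tcp_rot: [0.842, 3.026, -0.001]
wrist_force: [0.7, 0.1, -0.0]
gripper_width: 0.0852
grasp_force: 0.0
```

{"method": "play_rows", "body": {"motion": [[-0.001,0.08,0.003,0,0,0],[-0.001,0.08,0.003,0,0,0],[-0.001,0.08,0.003,0,0,0],[-0.001,0.08,0.003,0,0,0],[-0.001,0.08,0.003,0,0,0]]}}

```text
clock: 4.02
eef_pos: [0.3919, -0.1488, 0.2135]
tcp_rot: [0.842, 3.026, -0.0]
wrist_force: [0.6, 0.2, 0.7]
gripper_width: 0.0852
grasp_force: 0.0
```

{"method": "play_rows", "body": {"motion": [[-0.001,0.08,0.003,0,0,0],[-0.001,0.08,0.003,0,0,0],[-0.001,0.08,0.003,0,0,0],[-0.001,0.08,0.003,0,0,0],[-0.001,0.08,0.003,0,0,0]]}}

```text
clock: 4.43
eef_pos: [0.4763, -0.0127, 0.2074]
tcp_rot: [0.841, 3.026, -0.0]
wrist_force: [-0.2, -0.1, 0.3]
gripper_width: 0.0849
grasp_force: 0.0
```

{"method": "play_rows", "body": {"motion": [[-0.002,0.08,0.003,0,0,0],[-0.002,0.08,0.003,0,0,0],[-0.002,0.08,0.003,0,0,0],[-0.002,0.08,0.003,0,0,0],[0,0.022,0.002,0,0,0]]}}

```text
clock: 4.85
eef_pos: [0.551, 0.1048, 0.2014]
tcp_rot: [0.836, 3.027, 0.003]
wrist_force: [0.6, -0.5, 0.6]
gripper_width: 0.0858
grasp_force: 0.0
```

{"method": "play_rows", "body": {"motion": [[0,0,0,0,0,-0.114],[0,0,0,0,0,-0.114],[0,0,0,0,0,0],[0,0,0,0,0,0],[0,0,0,0,0,0]]}}

```text
clock: 5.27
eef_pos: [0.5488, 0.1009, 0.2018]
tcp_rot: [0.572, 3.089, -0.0]
wrist_force: [-0.1, 0.7, -0.4]
gripper_width: 0.0852
grasp_force: 0.0
```

Run:
```python
from station import robot
from h import *
s=robot.sense();print(s["clock"],np.array(s["qpos"]).round(2),s["eef_pos"],move(s,[.546,.103,.20],np.radians(69.5)))
w=robot.grab_frame("wrist");cv2.imwrite("pics/w1.png",w["frame"][:,:,::-1])
c,sn=np.cos(np.radians(-20.5)),np.sin(np.radians(-20.5))
P=lambda x,y,z:[.658+c*x-sn*y,.061+sn*x+c*y,z]
print(proj(w,[P(-.13,.024,.043),P(-.13,-.024,.043),P(-.04,.055,.01),P(-.04,-.055,.01),P(-.03,.028,.105),P(-.03,-.028,.105),P(-.03,.028,.058),P(-.075,.015,.025)]).round(1).tolist())
```

```text
5.2667 [ 0.07  0.35 -0.03  1.19 -0.    0.43] [0.54880645 0.100892   0.20176299] ('shift(tool now,units):', array([0.008, 0.002, 0.004]), 'turn units', array([-0.  ,  0.  , -0.01]), 'mm', array([-2.8,  2.1, -1.8]))
[[346.7, 169.3], [299.0, 169.7], [369.6, 238.7], [277.2, 239.5], [355.0, 291.8], [292.6, 292.3], [350.4, 266.2], [336.7, 215.3]]
```

View pics/w1.png

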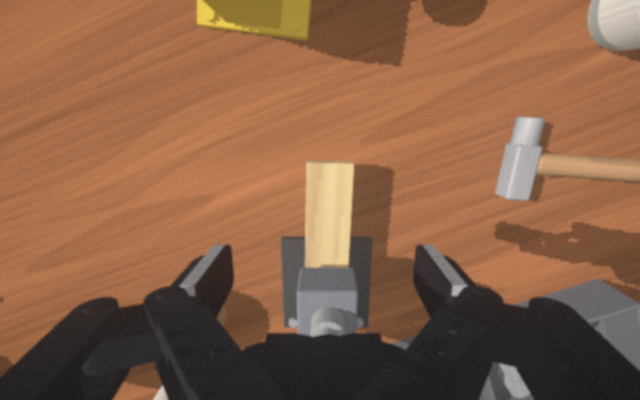

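The wrist view shows the marker's end corners at (306,162) and (354,162), its sides running down to (305,266) and (351,268), and the base front corners at (282,238) and (372,238). That is 4 to 7 px off my prediction, so I refine it with edge fits.

Run:
```python
from station import robot
from h import *
w=robot.grab_frame("wrist");g=cv2.GaussianBlur(cv2.cvtColor(w["frame"],cv2.COLOR_RGB2GRAY),(3,3),0).astype(float)
def edge(r,lo,hi,sg):
    d=sg*np.gradient(g[r])[lo:hi];i=d.argmax();k=slice(max(i-1,0),i+2);return lo+i+(0 if i in(0,hi-lo-1) else 0.5*(d[i-1]-d[i+1])/(d[i-1]-2*d[i]+d[i+1]+1e-9))
def line(rows,lo,hi,sg,z):
    pts=np.array([[edge(r,lo,hi,sg),r] for r in rows]);X=back(w,pts,z)
    a=np.polyfit(X[:,0],X[:,1],1);res=X[:,1]-np.polyval(a,X[:,0]);ok=abs(res)<2*np.median(abs(res))+5e-4;a=np.polyfit(X[ok,0],X[ok,1],1);return a,ok.sum(),X[ok].mean(0)
def show(n,L,R):
    (a,i,_),(b,j,_)=L,R;th=(np.arctan(a[0])+np.arctan(b[0]))/2
    xm=.6;wd=(np.polyval(b,xm)-np.polyval(a,xm))*np.cos(th)
    print(n,"yaws",np.degrees(np.arctan([a[0],b[0]])).round(2),"n",i,j,"width",wd.round(4),"centreline at x=.54,.60,.66:",[(round((np.polyval(a,x)+np.polyval(b,x))/2,4)) for x in(.54,.6,.66)])
show("marker",line(range(172,232),298,314,1,.043),line(range(172,258),344,362,-1,.043))
show("base",line(range(245,315),276,292,-1,.01),line(range(245,315),364,380,1,.01))
show("head",line(range(296,325),290,306,1,.105),line(range(296,325),350,364,-1,.105))
col=lambda u,lo,hi,sg:lo+(sg*np.gradient(g[:,u])[lo:hi]).argmax()
print("end v",[col(u,154,172,1) for u in(312,320,330,340,348)],"base front v",[col(u,228,250,-1) for u in(288,295,362,368)])
print("end",back(w,[330,162],.043),"base front",back(w,[[288,238],[366,238]],.01),"head top",back(w,[[298,290],[357,290]],.105))
```

```text
marker yaws [-23.16 -22.52] n 60 86 width 0.0486 centreline at x=.54,.60,.66: [np.float64(0.1123), np.float64(0.087), np.float64(0.0618)]
base yaws [-21.05 -21.22] n 70 70 width 0.1089 centreline at x=.54,.60,.66: [np.float64(0.1099), np.float64(0.0867), np.float64(0.0635)]
head yaws [-31.34  -5.9 ] n 27 29 width 0.035 centreline at x=.54,.60,.66: [np.float64(0.1032), np.float64(0.0818), np.float64(0.0604)]
end v [np.int64(162), np.int64(162), np.int64(163), np.int64(163), np.int64(163)] base front v [np.int64(236), np.int64(236), np.int64(236), np.int64(236)]
end [[0.53174242 0.11595096 0.043     ]] base front [[0.60416449 0.03622765 0.01      ]
 [0.63739427 0.12284765 0.01      ]] head top [[0.61970464 0.05070177 0.105     ]
 [0.63865648 0.10005072 0.105     ]]
```

Run:
```python
from station import robot
from h import *
print(move(robot.sense(),[.559,.1035,.016],np.radians(67.2)))
```

```text
('shift(tool now,units):', array([-0.021,  0.015,  0.464]), 'turn units', array([-0.   ,  0.   ,  0.042]), 'mm', array([  10.2,    2.6, -185.8]))
```

{"method": "play_rows", "body": {"motion": [[-0.021,0.015,0.03,0,0,0.042],[0,0,0.06,0,0,0],[0,0,0.06,0,0,0],[0,0,0.06,0,0,0],[0,0,0.06,0,0,0]]}}

```text
clock: 5.78
eef_pos: [0.559, 0.1036, 0.0929]
tcp_rot: [0.621, 3.079, 0.0]
wrist_force: [-0.3, 0.1, 0.5]
gripper_width: 0.0854
grasp_force: 0.0
```

{"method": "play_rows", "body": {"motion": [[0,0,0.06,0,0,0],[0,0,0.06,0,0,0],[0,0,0.04,0,0,0],[0,0,0.034,0,0,0],[0,0,0,0,0,0]]}}

```text
clock: 6.2
eef_pos: [0.5563, 0.1034, 0.0132]
tcp_rot: [-0.62, -3.074, 0.003]
wrist_force: [0.3, -0.1, 0.5]
gripper_width: 0.0855
grasp_force: 0.0
```

{"method": "play_rows", "body": {"motion": [[0,0,0,0,0,0],[0,0,0,0,0,0],[0,0,0,0,0,0],[0,0,0,0,0,0],[0,0,0,0,0,0]], "hand": 255, "newtons": 30}}

```text
clock: 6.62
eef_pos: [0.5602, 0.1039, 0.0175]
tcp_rot: [0.618, 3.077, 0.001]
wrist_force: [-0.7, -0.5, 5.2]
gripper_width: 0.0476
grasp_force: 37.3
```

{"method": "play_rows", "body": {"motion": [[0,0,0,0,0,0],[0,0,0,0,0,0],[0,0,0,0,0,0],[0,0,0,0,0,0],[0,0,0,0,0,0]]}}

```text
clock: 7.03
eef_pos: [0.5602, 0.1039, 0.0175]
tcp_rot: [0.618, 3.077, 0.001]
wrist_force: [-0.9, 0.2, 6.6]
gripper_width: 0.0474
grasp_force: 37.5
```

{"method": "play_rows", "body": {"motion": [[0,0,-0.008,0,0,0],[0,0,-0.007,0,0,0],[0.02,0,0,0,0,0],[0.03,0,0,0,0,0],[0.03,0,0,0,0,0]]}}

```text
clock: 7.45
eef_pos: [0.5284, 0.1164, 0.0218]
tcp_rot: [-0.619, -3.079, 0.0]
wrist_force: [0.0, 0.8, -0.2]
gripper_width: 0.0476
grasp_force: 36.8
```

{"method": "play_rows", "body": {"motion": [[0.03,0,0,0,0,0],[0.04,0,0,0,0,0],[0.04,0,0,0,0,0],[0.02,0,0,0,0,0],[0,0,-0.02,0,0,0]]}}

```text
clock: 7.87
eef_pos: [0.477, 0.1366, 0.0285]
tcp_rot: [-0.615, -3.075, 0.003]
wrist_force: [-0.7, 0.3, -0.7]
gripper_width: 0.0475
grasp_force: 36.8
```

{"method": "play_rows", "body": {"motion": [[0,0,-0.06,0,0,0],[0,0,-0.07,0,0,0],[0,0,-0.07,0,0,0],[0,0,-0.07,0,0,0],[0,0,-0.01,0,0,0]]}}

```text
clock: 8.28
eef_pos: [0.4856, 0.1367, 0.1479]
tcp_rot: [0.617, 3.071, 0.005]
wrist_force: [1.5, -0.1, -0.5]
gripper_width: 0.0475
grasp_force: 36.8
```

Run:
```python
from station import robot
from h import *
s=robot.sense();print(s["clock"],s["eef_pos"],s["grasp_force"],move(s,[.49,-.08,.15],np.radians(67.2)))
p=robot.grab_frame("top");f=p["frame"].copy()
for d in robot.find_in(p,"tape"):print(d)
q=proj(p,[[.49,-.13,0],[.565,-.25,0],[.565,-.01,0],[.415,-.01,0],[.415,-.25,0]]).round().astype(int)
cv2.polylines(f,[q[1:].reshape(-1,1,2)],True,(0,0,255),1)
cv2.imwrite("pics/t2.png",cv2.resize(f[110:310,240:480,::-1],(720,600)))
```

```text
8.2833 [0.48560512 0.13665755 0.14786795] 36.83173656463623 ('shift(tool now,units):', array([-0.22 , -0.495, -0.006]), 'turn units', array([0.006, 0.011, 0.001]), 'mm', array([   4.4, -216.7,    2.1]))
{'centre': [0.6552, -0.122, 0.0437], 'conf': 0.88}
```

View pics/t2.png

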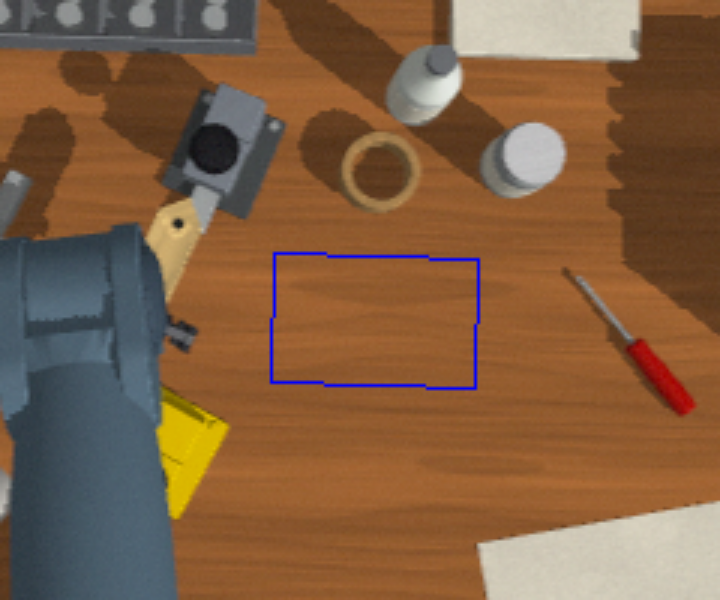

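The marker is out of the press, with its dot at crop (178,222). The stretch of bench in front of the roll core is empty.

{"method": "play_rows", "body": {"motion": [[-0.024,-0.04,-0.01,0,0,0],[-0.024,-0.05,0,0,0,0],[-0.024,-0.05,0,0,0,0],[-0.024,-0.05,0,0,0,0],[-0.024,-0.05,0,0,0,0]]}}

```text
clock: 8.8
eef_pos: [0.4876, 0.0282, 0.1444]
tcp_rot: [-0.618, -3.077, 0.001]
wrist_force: [0.8, -0.2, -1.5]
gripper_width: 0.0477
grasp_force: 36.8
```

{"method": "play_rows", "body": {"motion": [[-0.024,-0.05,0,0,0,0],[-0.024,-0.05,0,0,0,0],[-0.024,-0.05,0,0,0,0],[-0.02,-0.05,0,0,0,0],[-0.02,-0.05,0,0,0,0]]}}

```text
clock: 9.22
eef_pos: [0.4903, -0.0813, 0.1444]
tcp_rot: [-0.619, -3.077, -0.0]
wrist_force: [0.5, 0.4, -1.1]
gripper_width: 0.0471
grasp_force: 36.8
```

{"method": "play_rows", "body": {"motion": [[0,0,0,0,0,0.15],[0,0,0,0,0,0.15],[0,0,0,0,0,0.15],[0,0,0,0,0,0.15],[0,0,0,0,0,0.15]]}}

```text
clock: 9.63
eef_pos: [0.4903, -0.0804, 0.1443]
tcp_rot: [-1.494, -2.76, 0.001]
wrist_force: [0.8, -0.2, -0.4]
gripper_width: 0.048
grasp_force: 36.7
```

{"method": "play_rows", "body": {"motion": [[0,0,0,0,0,0.15],[0,0,0,0,0,0.15],[0,0,0,0,0,0.15],[0,0,0,0,0,0.15],[0,0,0,0,0,0.14]]}}

```text
clock: 10.05
eef_pos: [0.4903, -0.0802, 0.1443]
tcp_rot: [-2.222, -2.217, 0.002]
wrist_force: [-0.2, -0.2, -0.4]
gripper_width: 0.0472
grasp_force: 36.7
```

{"method": "play_rows", "body": {"motion": [[0,0,0.06,0,0,0],[0,0,0.06,0,0,0],[0,0,0.06,0,0,0],[0,0,0.06,0,0,0],[0,0,0.06,0,0,0]]}}

```text
clock: 10.47
eef_pos: [0.4901, -0.0801, 0.0236]
tcp_rot: [-2.216, -2.224, 0.002]
wrist_force: [0.5, -0.6, -1.2]
gripper_width: 0.0471
grasp_force: 36.8
```

{"method": "play_rows", "body": {"motion": [[0,0,0,0,0,0],[0,0,0,0,0,0],[0,0,0,0,0,0],[0,0,0,0,0,0],[0,0,0,0,0,0]]}}

```text
clock: 10.88
eef_pos: [0.4928, -0.0808, 0.0275]
tcp_rot: [2.215, 2.224, 0.002]
wrist_force: [0.6, -0.1, 0.1]
gripper_width: 0.0472
grasp_force: 36.7
```

Run:
```python
from station import robot
from h import *
s=robot.sense();print(s["clock"],s["eef_pos"],s["grasp_force"],s["wrist_force"],move(s,[.495,-.08,.01],np.radians(0.)))
```

```text
10.8833 [ 0.49279418 -0.08075308  0.02752906] 36.73248052597046 [ 0.62785341 -0.10467734  0.07135087] ('shift(tool now,units):', array([0.002, 0.005, 0.044]), 'turn units', array([0.004, 0.001, 0.005]), 'mm', array([  2.2,   0.8, -17.5]))
```

{"method": "play_rows", "body": {"motion": [[0,0,0.02,0,0,0],[0,0,0.015,0,0,0],[0,0,0.01,0,0,0],[0,0,0,0,0,0],[0,0,0,0,0,0]]}}

```text
clock: 11.3
eef_pos: [0.4908, -0.0801, 0.0076]
tcp_rot: [-2.216, -2.225, 0.001]
wrist_force: [-0.6, -0.5, -0.1]
gripper_width: 0.0475
grasp_force: 36.8
```

{"method": "play_rows", "body": {"motion": [[0,0,0.006,0,0,0],[0,0,0,0,0,0],[0,0,0,0,0,0],[0,0,0,0,0,0],[0,0,0,0,0,0]]}}

```text
clock: 11.72
eef_pos: [0.4915, -0.0804, 0.0058]
tcp_rot: [2.217, 2.226, 0.0]
wrist_force: [0.4, 0.4, -0.3]
gripper_width: 0.0476
grasp_force: 36.8
```

{"method": "play_rows", "body": {"motion": [[0,0,0.005,0,0,0],[0,0,0,0,0,0],[0,0,0,0,0,0],[0,0,0,0,0,0],[0,0,0,0,0,0]]}}

```text
clock: 12.13
eef_pos: [0.4914, -0.0803, 0.0037]
tcp_rot: [2.217, 2.226, -0.0]
wrist_force: [0.8, -0.6, -1.2]
gripper_width: 0.0473
grasp_force: 36.8
```

{"method": "play_rows", "body": {"motion": [[0,0,0.005,0,0,0],[0,0,0,0,0,0],[0,0,0,0,0,0],[0,0,0,0,0,0],[0,0,0,0,0,0]]}}

```text
clock: 12.55
eef_pos: [0.4914, -0.0803, 0.0017]
tcp_rot: [2.217, 2.226, -0.0]
wrist_force: [-0.4, 0.9, -1.2]
gripper_width: 0.0473
grasp_force: 36.8
```

{"method": "play_rows", "body": {"motion": [[0,0,0.004,0,0,0],[0,0,0,0,0,0],[0,0,0,0,0,0],[0,0,0,0,0,0],[0,0,0,0,0,0]]}}

```text
clock: 12.97
eef_pos: [0.4914, -0.0803, 0.0001]
tcp_rot: [2.217, 2.226, -0.0]
wrist_force: [-0.1, -0.3, -0.4]
gripper_width: 0.0476
grasp_force: 36.8
```

{"method": "play_rows", "body": {"motion": [[0,0,0.005,0,0,0],[0,0,0,0,0,0],[0,0,0,0,0,0],[0,0,0,0,0,0],[0,0,0,0,0,0]]}}

```text
clock: 13.38
eef_pos: [0.4914, -0.0803, -0.0019]
tcp_rot: [2.217, 2.226, -0.0]
wrist_force: [0.1, 0.7, -1.5]
gripper_width: 0.0472
grasp_force: 36.8
```

{"method": "play_rows", "body": {"motion": [[0,0,0.004,0,0,0],[0,0,0,0,0,0],[0,0,0,0,0,0],[0,0,0,0,0,0],[0,0,0,0,0,0]]}}

```text
clock: 13.8
eef_pos: [0.4916, -0.0804, -0.0025]
tcp_rot: [2.216, 2.225, 0.0]
wrist_force: [-1.4, 1.6, 9.8]
gripper_width: 0.0476
grasp_force: 42.2
```

{"method": "play_rows", "body": {"motion": [[0,0,-0.002,0,0,0],[0,0,0,0,0,0],[0,0,0,0,0,0],[0,0,0,0,0,0],[0,0,0,0,0,0]], "hand": 0}}

```text
clock: 14.22
eef_pos: [0.4913, -0.0803, -0.0029]
tcp_rot: [-2.217, -2.226, 0.0]
wrist_force: [-0.3, -0.1, 0.1]
gripper_width: 0.0855
grasp_force: 0.0
```

{"method": "play_rows", "body": {"motion": [[0,0,0,0,0,0],[0,0,-0.05,0,0,0],[0,0,-0.09,0,0,0],[0,0,-0.09,0,0,0],[0,0,-0.09,0,0,0]]}}

```text
clock: 14.63
eef_pos: [0.4906, -0.0801, 0.1263]
tcp_rot: [-2.216, -2.225, 0.001]
wrist_force: [1.0, -0.8, 0.1]
gripper_width: 0.0856
grasp_force: 0.0
```

{"method": "play_rows", "body": {"motion": [[0,0,-0.09,0,0,-0.15],[0,0,-0.09,0,0,-0.15],[0,0,0,0,0,-0.15],[0,0,0,0,0,-0.15],[0,0,0,0,0,-0.15]]}}

```text
clock: 15.05
eef_pos: [0.492, -0.0805, 0.1983]
tcp_rot: [1.466, 2.776, 0.001]
wrist_force: [-0.7, 0.4, -0.9]
gripper_width: 0.085
grasp_force: 0.0
```

{"method": "play_rows", "body": {"motion": [[0,0,0,0,0,-0.15],[0,0,0,0,0,-0.15],[0,0,0,0,0,-0.15],[0,0,0,0,0,-0.15],[0,0,0,0,0,-0.15]]}}

```text
clock: 15.47
eef_pos: [0.4912, -0.0802, 0.1971]
tcp_rot: [-0.598, -3.084, 0.0]
wrist_force: [0.3, 0.0, -0.4]
gripper_width: 0.0853
grasp_force: 0.0
```

{"method": "play_rows", "body": {"motion": [[0,0,0,0,0,-0.15],[0,0,0,0,0,-0.15],[0,0,0,0,0,-0.15],[0,0,0,0,0,-0.15],[0,0,0,0,0,-0.15]]}}

```text
clock: 15.88
eef_pos: [0.4912, -0.0803, 0.1971]
tcp_rot: [0.323, -3.124, -0.0]
wrist_force: [1.0, -0.3, -0.0]
gripper_width: 0.0853
grasp_force: 0.0
```

{"method": "play_rows", "body": {"motion": [[0,0,0,0,0,-0.15],[0,0,0,0,0,-0.15],[0,0,0,0,0,-0.15],[0,0,0,0,0,-0.15],[0,0,0,0,0,-0.15]]}}

```text
clock: 16.3
eef_pos: [0.4912, -0.0803, 0.1971]
tcp_rot: [1.216, -2.896, -0.0]
wrist_force: [0.6, -0.6, 0.3]
gripper_width: 0.0854
grasp_force: 0.0
```

{"method": "play_rows", "body": {"motion": [[0,0,0,0,0,-0.15],[0,0,0,0,0,-0.15],[0,0,0,0,0,-0.15],[0,0,0,0,0,-0.15],[0,0,0,0,0,-0.15]]}}

```text
clock: 16.72
eef_pos: [0.4912, -0.0803, 0.1971]
tcp_rot: [2.005, -2.418, -0.0]
wrist_force: [0.4, 0.0, -0.3]
gripper_width: 0.0851
grasp_force: 0.0
```

{"method": "play_rows", "body": {"motion": [[0,0,0,0,0,-0.15],[0,0,0,0,0,-0.1],[0,0,0,0,0,0],[0,0,0,0,0,0],[0,0,0,0,0,0]]}}

```text
clock: 17.13
eef_pos: [0.4913, -0.0803, 0.1972]
tcp_rot: [2.224, -2.219, -0.0]
wrist_force: [-0.5, 0.8, -0.2]
gripper_width: 0.0855
grasp_force: 0.0
```

Run:
```python
from station import robot
from h import *
s=robot.sense();print(s["clock"],s["eef_pos"],s["tcp_rot"],np.round(s["qpos"],2))
w=robot.grab_frame("wrist");cv2.imwrite("pics/w2.png",w["frame"][:,:,::-1])
for d in robot.find_in(w,"marker"):print(d)
print(proj(w,[[.4914,-.13,.018],[.4914,-.05,.018],[.4914,-.21,.018]]))
```

```text
17.1333 [ 0.49129864 -0.08029287  0.19717398] [ 2.22387260e+00 -2.21876942e+00 -1.73172044e-04] [-0.29  0.23 -0.21  1.13 -0.   -1.86]
{'centre': [0.4904, -0.135, 0.0182], 'conf': 0.79}
[[322.36175214 129.29715938]
 [322.23963421 203.15726858]
 [322.50190433  44.52945629]]
```

View pics/w2.png

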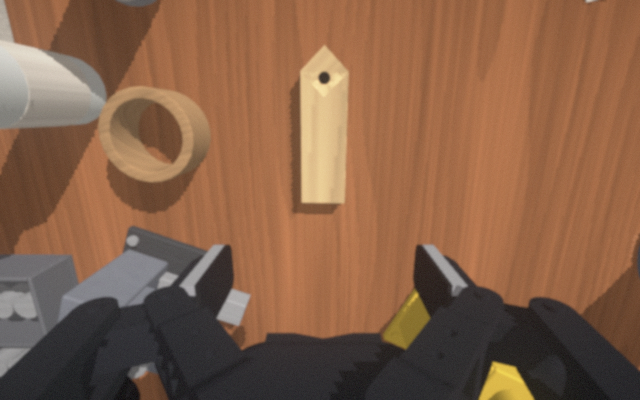

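The marker lies flat with its face up: point at (325,45), dot at (324,78), square corners at (301,203) and (345,203), within 2 px of prediction. Next I take it at marker x ≈ +43 mm.

{"method": "play_rows", "body": {"motion": [[0.06,0,0.03,0,0,0],[0.06,0,0.04,0,0,0],[0.06,0,0.04,0,0,0],[0.052,0,0.05,0,0,0],[0,0,0.06,0,0,0]]}}

```text
clock: 17.65
eef_pos: [0.4933, -0.1773, 0.1097]
tcp_rot: [2.221, -2.222, 0.008]
wrist_force: [0.3, -0.4, 0.3]
gripper_width: 0.0854
grasp_force: 0.0
```

{"method": "play_rows", "body": {"motion": [[0,0,0.08,0,0,0],[0,0,0.08,0,0,0],[0,0,0.05,0,0,0],[0,0,0.03,0,0,0],[0,0,0.027,0,0,0]]}}

```text
clock: 18.07
eef_pos: [0.4907, -0.1727, 0.0008]
tcp_rot: [2.224, -2.217, -0.003]
wrist_force: [0.3, -0.6, 0.2]
gripper_width: 0.0859
grasp_force: 0.0
```

{"method": "play_rows", "body": {"motion": [[0,0,0,0,0,0],[0,0,0,0,0,0],[0,0,0,0,0,0],[0,0,0,0,0,0],[0,0,0,0,0,0]]}}

```text
clock: 18.48
eef_pos: [0.4926, -0.1735, 0.0035]
tcp_rot: [-2.225, 2.217, -0.003]
wrist_force: [-0.2, 0.9, 0.9]
gripper_width: 0.0855
grasp_force: 0.0
```

{"method": "play_rows", "body": {"motion": [[0,0,0,0,0,0],[0,0,0,0,0,0],[0,0,0,0,0,0],[0,0,0,0,0,0],[0,0,0,0,0,0]], "hand": 255, "newtons": 40}}

```text
clock: 18.9
eef_pos: [0.4921, -0.1733, 0.0029]
tcp_rot: [-2.226, 2.217, -0.001]
wrist_force: [0.2, -0.2, 3.3]
gripper_width: 0.0473
grasp_force: 41.8
```

{"method": "play_rows", "body": {"motion": [[0,0,0,0,0,0],[0,0,0,0,0,0],[0,0,0,0,0,0],[0,0,0,0,0,0],[0,0,0,0,0,0]]}}

```text
clock: 19.32
eef_pos: [0.4922, -0.1733, 0.003]
tcp_rot: [-2.226, 2.217, -0.001]
wrist_force: [-0.9, 0.7, 4.9]
gripper_width: 0.0472
grasp_force: 41.9
```

{"method": "play_rows", "body": {"motion": [[0,0,-0.02,0,0,0],[0,0,-0.06,0,0,0],[0,0,-0.08,0,0,0],[0,0,-0.08,0,0,0],[0,0,-0.08,0,0,0]]}}

```text
clock: 19.73
eef_pos: [0.4908, -0.1727, 0.1316]
tcp_rot: [2.225, -2.216, -0.003]
wrist_force: [0.5, 0.2, -0.3]
gripper_width: 0.0469
grasp_force: 41.4
```

{"method": "play_rows", "body": {"motion": [[0,0,-0.07,0,0,0.14],[0,0,0,0,0,0.15],[0,0,0,0,0,0.15],[0,0,0,0,0,0.15],[0,0,0,0,0,0.15]]}}

```text
clock: 20.15
eef_pos: [0.4913, -0.173, 0.1587]
tcp_rot: [1.489, -2.766, -0.0]
wrist_force: [-0.8, -0.9, -0.2]
gripper_width: 0.0472
grasp_force: 41.5
```

{"method": "play_rows", "body": {"motion": [[0,0,0,0,0,0.15],[0,0,0,0,0,0.15],[0,0,0,0,0,0.15],[0,0,0,0,0,0.15],[0,0,0,0,0,0.15]]}}

```text
clock: 20.57
eef_pos: [0.4912, -0.1728, 0.1583]
tcp_rot: [0.622, -3.078, -0.001]
wrist_force: [0.2, 0.7, 0.0]
gripper_width: 0.0471
grasp_force: 41.5
```

{"method": "play_rows", "body": {"motion": [[0,0,0,0,0,0.15],[0,0,0,0,0,0.15],[0,0,0,0,0,0.15],[0,0,0,0,0,0.15],[0,0,0,0,0,0.15]]}}

```text
clock: 20.98
eef_pos: [0.4911, -0.1728, 0.1583]
tcp_rot: [-0.298, -3.126, -0.001]
wrist_force: [0.4, -0.5, -0.5]
gripper_width: 0.0469
grasp_force: 41.5
```

{"method": "play_rows", "body": {"motion": [[0,0,0,0,0,0.077],[0,0,0,0,0,0],[0,0,0,0,0,0],[0,0,0,0,0,0],[0,0,0,0,0,0]]}}

```text
clock: 21.4
eef_pos: [0.4916, -0.173, 0.1584]
tcp_rot: [-0.382, -3.118, -0.0]
wrist_force: [0.2, 0.2, -1.1]
gripper_width: 0.0474
grasp_force: 41.5
```

Run:
```python
from station import robot
from h import *
s=robot.sense();print(s["clock"],s["eef_pos"],np.round(s["qpos"],2),s["grasp_force"],move(s,[.475,.132,.155],np.radians(69)))
```

```text
21.4 [ 0.4915699  -0.17303631  0.15844945] [-0.46  0.3  -0.22  1.05 -0.   -0.22] 41.45815908908844 ('shift(tool now,units):', array([0.224, 0.73 , 0.009]), 'turn units', array([-0.   , -0.   ,  0.156]), 'mm', array([-16.6, 305. ,  -3.4]))
```

{"method": "play_rows", "body": {"motion": [[0,0,0,0,0,0.155],[0.04,0.04,0,0,0,0],[0.03,0.055,0,0,0,0],[0.03,0.055,0,0,0,0],[0.03,0.055,0,0,0,0]]}}

```text
clock: 21.82
eef_pos: [0.4722, -0.0771, 0.1585]
tcp_rot: [0.573, 3.089, 0.0]
wrist_force: [0.1, 0.3, -0.5]
gripper_width: 0.0472
grasp_force: 41.5
```

{"method": "play_rows", "body": {"motion": [[0.025,0.06,0,0,0,0],[0.025,0.06,0,0,0,0],[0.025,0.06,0,0,0,0],[0.025,0.06,0,0,0,0],[0.025,0.06,0,0,0,0]]}}

```text
clock: 22.23
eef_pos: [0.4687, 0.0533, 0.1586]
tcp_rot: [0.572, 3.089, 0.0]
wrist_force: [0.7, 0.2, -0.8]
gripper_width: 0.0469
grasp_force: 41.5
```

{"method": "play_rows", "body": {"motion": [[0.025,0.06,0,0,0,0],[0.025,0.06,0,0,0,0],[0.007,0.072,0,0,0,0],[0,0,0,0,0,0],[0,0,0,0,0,0]]}}

```text
clock: 22.65
eef_pos: [0.4753, 0.133, 0.1585]
tcp_rot: [0.568, 3.089, -0.0]
wrist_force: [0.3, 0.5, -0.8]
gripper_width: 0.0466
grasp_force: 41.6
```

{"method": "play_rows", "body": {"motion": [[0,0,0,0,0,0],[0,0,0,0,0,0],[0,0,0,0,0,0],[0,0,0,0,0,0],[0,0,0,0,0,0]]}}

```text
clock: 23.07
eef_pos: [0.4752, 0.1312, 0.1585]
tcp_rot: [0.574, 3.089, -0.0]
wrist_force: [0.2, 0.2, -0.4]
gripper_width: 0.0467
grasp_force: 41.6
```

Run:
```python
from station import robot
from h import *
s=robot.sense();R=Ro.from_rotvec(s["tcp_rot"]);print(s["clock"],s["eef_pos"],s["grasp_force"],"yawx",np.degrees(np.arctan2(*R.as_matrix()[1::-1,0])))
w=robot.grab_frame("wrist");cv2.imwrite("pics/w3.png",w["frame"][:,:,::-1])
T=lambda x,y,z:R.apply([x,y,0])+[*s["eef_pos"][:2],z]
zt=s["eef_pos"][2]+.015
print(proj(w,[T(-.123,.024,zt),T(-.123,-.024,zt),T(.037,0,zt)]).round(1).tolist())
```

```text
23.0667 [0.47516265 0.13123339 0.15850593] 41.59801483154297 yawx 158.92656937429587
[[363.5, 459.1], [280.1, 459.3], [321.4, 189.4]]
```

View pics/w3.png

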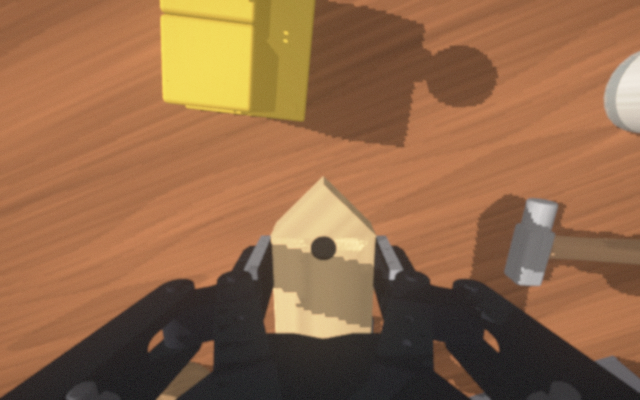

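The held marker's point is at (324,177) and its dot at (323,247), 2.6 px sideways from prediction, so the wrist camera has a sideways bias of about 1.5 mm. The press is hidden in this view, so I check with the top and scene views.

Run:
```python
from station import robot
from h import *
s=robot.sense();R=Ro.from_rotvec(s["tcp_rot"])
T=lambda x,y,z:R.apply([x,y,0])+[*s["eef_pos"][:2],z]
a=robot.grab_frame("top");b=robot.grab_frame("scene")
z0=s["eef_pos"][2]-.003;X=[T(-.123,.024,z0+.018),T(-.123,-.024,z0+.018),T(-.123,.024,z0),T(-.123,-.024,z0)]
ou=(270,120);ov=(300,120)
print("top",((proj(a,X)-ou)*4).round(1).tolist());print("scene",((proj(b,X)-ov)*4).round(1).tolist())
A=a["frame"][120:220,270:370,::-1];B=b["frame"][120:270,300:400,::-1]
A=cv2.resize(A,None,fx=4,fy=4,interpolation=cv2.INTER_CUBIC);B=cv2.resize(B,None,fx=4,fy=4,interpolation=cv2.INTER_CUBIC)
cv2.imwrite("pics/x4.png",np.hstack([np.vstack([A,np.zeros((200,400,3),np.uint8)]),B]))
```

```text
top [[98.9, 231.1], [156.3, 255.1], [100.3, 233.9], [156.8, 257.5]]
scene [[230.1, 209.1], [176.1, 236.4], [228.3, 227.2], [174.8, 254.5]]
```

View pics/x4.png

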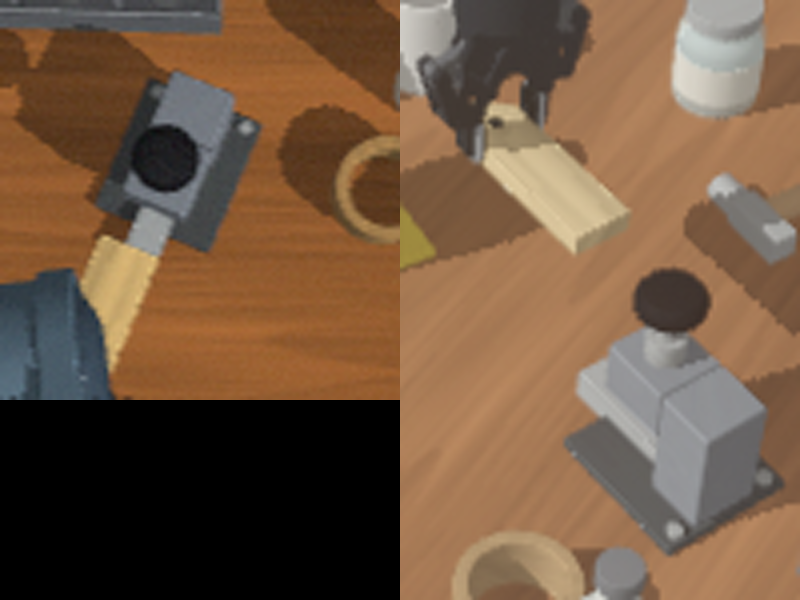

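Top view: the marker's square corners at (103,235) and (158,256) against predicted (99,231) and (156,255), so the top camera reads about 2 mm low. The scene view shows the marker level. The bias-corrected press axis passes through (0.66, 0.062) at yaw −21.1°. I lower in front of the press and slide in.

{"method": "play_rows", "body": {"motion": [[0,0.005,0.05,0,0,0],[0,0,0.07,0,0,0],[0,0,0.07,0,0,0],[0,0,0.07,0,0,0],[0,0,0.05,0,0,0]]}}

```text
clock: 23.63
eef_pos: [0.4748, 0.1335, 0.0324]
tcp_rot: [-0.573, -3.087, 0.001]
wrist_force: [-0.4, 0.6, -1.6]
gripper_width: 0.047
grasp_force: 41.6
```

{"method": "play_rows", "body": {"motion": [[0,0,0,0,0,0],[0,0,0,0,0,0],[0,0,0,0,0,0],[0,0,0,0,0,0],[0,0,0,0,0,0]]}}

```text
clock: 24.05
eef_pos: [0.4776, 0.134, 0.0361]
tcp_rot: [0.572, 3.086, 0.002]
wrist_force: [1.3, -0.1, -0.8]
gripper_width: 0.0469
grasp_force: 41.6
```

```bash
cat >> h.py <<'E'
def pressxy(s,O=(.658,.0627),yaw=-21.1):
    y=np.radians(yaw);d=np.array(s["eef_pos"][:2])-O
    return "press x,y mm",(1e3*np.array([d@[np.cos(y),np.sin(y)],d@[-np.sin(y),np.cos(y)]])).round(1),"z",round(s["eef_pos"][2]*1e3,1),"F",np.round(s["wrist_force"],1),"yawx",np.degrees(np.arctan2(*Ro.from_rotvec(s["tcp_rot"]).as_matrix()[1::-1,0])).round(2)
E
python3 - <<'E'
from station import robot
from h import *
print(pressxy(robot.sense()))
E
```

```text
('press x,y mm', array([-194. ,    1.6]), 'z', np.float64(36.1), 'F', array([ 1.3, -0.1, -0.8]), 'yawx', np.float64(158.99))
```

{"method": "play_rows", "body": {"motion": [[-0.03,-0.003,0,0,0,0],[-0.05,0,0,0,0,0],[-0.05,0,0,0,0,0],[-0.05,0,0,0,0,0],[-0.03,0,0,0,0,0]]}}

```text
clock: 24.47
eef_pos: [0.5577, 0.1013, 0.0356]
tcp_rot: [0.573, 3.085, 0.001]
wrist_force: [-0.1, 0.4, -0.2]
gripper_width: 0.0467
grasp_force: 41.6
```

{"method": "play_rows", "body": {"motion": [[0,0,0,0,0,0],[0,0,0,0,0,0],[0,0,0,0,0,0],[0,0,0,0,0,0],[0,0,0,0,0,0]]}}

```text
clock: 24.88
eef_pos: [0.5529, 0.1028, 0.0344]
tcp_rot: [-0.572, -3.088, 0.0]
wrist_force: [-0.4, -0.4, -0.7]
gripper_width: 0.0468
grasp_force: 41.6
```

{"method": "play_rows", "body": {"motion": [[0,0,0,0,0,0],[0,0,0,0,0,0],[0,0,0,0,0,0],[0,0,0,0,0,0],[0,0,0,0,0,0]]}}

```text
clock: 25.3
eef_pos: [0.5538, 0.1026, 0.0345]
tcp_rot: [0.573, 3.089, -0.0]
wrist_force: [0.4, 0.2, -1.1]
gripper_width: 0.0472
grasp_force: 41.6
```

Run:
```python
from station import robot
from h import *
print(pressxy(robot.sense()))
```

```text
('press x,y mm', array([-111.5,   -0.3]), 'z', np.float64(34.5), 'F', array([ 0.4,  0.2, -1.1]), 'yawx', np.float64(159.0))
```

{"method": "play_rows", "body": {"motion": [[-0.015,0,0.004,0,0,0],[-0.015,0,0.004,0,0,0],[0,0,0,0,0,0],[0,0,0,0,0,0],[0,0,0,0,0,0]]}}

```text
clock: 25.72
eef_pos: [0.5651, 0.0981, 0.0311]
tcp_rot: [-0.573, -3.089, 0.0]
wrist_force: [-0.0, -0.3, -0.6]
gripper_width: 0.0467
grasp_force: 41.6
```

{"method": "play_rows", "body": {"motion": [[0,0,0.004,0,0,0],[0,0,0,0,0,0],[0,0,0.003,0,0,0],[0,0,0,0,0,0],[0,0,0,0,0,0]]}}

```text
clock: 26.13
eef_pos: [0.5649, 0.0983, 0.0284]
tcp_rot: [-0.573, -3.089, 0.0]
wrist_force: [-0.6, -0.4, -0.8]
gripper_width: 0.0472
grasp_force: 41.6
```

{"method": "play_rows", "body": {"motion": [[0,0,0.003,0,0,0],[0,0,0,0,0,0],[0,0,0,0,0,0],[0,0,0,0,0,0],[0,0,0,0,0,0]]}}

```text
clock: 26.55
eef_pos: [0.5652, 0.0983, 0.0278]
tcp_rot: [0.573, 3.089, 0.0]
wrist_force: [-2.2, 0.0, 5.9]
gripper_width: 0.0472
grasp_force: 42.3
```

{"method": "play_rows", "body": {"motion": [[-0.005,0,-0.001,0,0,0],[0,0,0,0,0,0],[-0.005,0,0,0,0,0],[0,0,0,0,0,0],[0,0,0,0,0,0]]}}

```text
clock: 26.97
eef_pos: [0.5689, 0.0969, 0.0278]
tcp_rot: [0.573, 3.089, 0.0]
wrist_force: [-3.0, 1.5, 4.9]
gripper_width: 0.0468
grasp_force: 42.2
```

{"method": "play_rows", "body": {"motion": [[-0.004,0,0,0,0,0],[0,0,0,0,0,0],[0,0,0,0,0,0],[0,0,0,0,0,0],[0,0,0,0,0,0]]}}

```text
clock: 27.38
eef_pos: [0.5703, 0.0964, 0.0279]
tcp_rot: [0.573, 3.089, 0.0]
wrist_force: [-2.7, -0.3, 3.9]
gripper_width: 0.0471
grasp_force: 42.3
```

Run:
```python
from station import robot
from h import *
print(pressxy(robot.sense()))
```

```text
('press x,y mm', array([-93.9,  -0.1]), 'z', np.float64(27.9), 'F', array([-2.7, -0.3,  3.9]), 'yawx', np.float64(159.0))
```

Centred; the force so far is only sliding friction. I keep pushing gently.

{"method": "play_rows", "body": {"motion": [[-0.004,0,0,0,0,0],[0,0,0,0,0,0],[0,0,0,0,0,0],[0,0,0,0,0,0],[0,0,0,0,0,0]]}}

```text
clock: 27.8
eef_pos: [0.5717, 0.0958, 0.0279]
tcp_rot: [-0.573, -3.089, -0.0]
wrist_force: [-2.3, 1.3, 5.7]
gripper_width: 0.0469
grasp_force: 42.3
```

{"method": "play_rows", "body": {"motion": [[-0.004,0,0,0,0,0],[0,0,0,0,0,0],[0,0,0,0,0,0],[0,0,0,0,0,0],[0,0,0,0,0,0]]}}

```text
clock: 28.22
eef_pos: [0.5733, 0.0953, 0.0279]
tcp_rot: [-0.573, -3.089, -0.0]
wrist_force: [-2.0, 0.8, 5.8]
gripper_width: 0.0472
grasp_force: 42.3
```

{"method": "play_rows", "body": {"motion": [[-0.004,0,0,0,0,0],[0,0,0,0,0,0],[0,0,0,0,0,0],[0,0,0,0,0,0],[0,0,0,0,0,0]]}}

```text
clock: 28.63
eef_pos: [0.5734, 0.0952, 0.0279]
tcp_rot: [-0.572, -3.087, -0.001]
wrist_force: [-5.2, 1.9, 8.3]
gripper_width: 0.0471
grasp_force: 42.7
```

{"method": "play_rows", "body": {"motion": [[-0.004,0,0,0,0,0],[0,0,0,0,0,0],[0,0,0,0,0,0],[0,0,0,0,0,0],[0,0,0,0,0,0]]}}

```text
clock: 29.05
eef_pos: [0.5734, 0.0952, 0.0278]
tcp_rot: [-0.571, -3.084, -0.002]
wrist_force: [-8.4, 3.7, 12.1]
gripper_width: 0.047
grasp_force: 43.1
```

{"method": "play_rows", "body": {"motion": [[0.006,0,-0.001,0,0,0],[0,0,0,0,0,0],[0,0,0,0,0,0],[0,0,0,0,0,0],[0,0,0,0,0,0]]}}

```text
clock: 29.47
eef_pos: [0.5734, 0.0951, 0.0279]
tcp_rot: [-0.572, -3.088, -0.001]
wrist_force: [-3.3, 2.2, 6.2]
gripper_width: 0.0465
grasp_force: 42.3
```

{"method": "play_rows", "body": {"motion": [[0,0,0,0,0,0],[0,0,0,0,0,0],[0,0,0,0,0,0],[0,0,0,0,0,0],[0,0,0,0,0,0]], "hand": 0}}

```text
clock: 29.88
eef_pos: [0.5744, 0.0946, 0.028]
tcp_rot: [0.573, 3.088, -0.0]
wrist_force: [-0.4, -0.9, -0.3]
gripper_width: 0.0852
grasp_force: 0.0
```

{"method": "play_rows", "body": {"motion": [[0,0,0,0,0,0],[0,0,-0.03,0,0,0],[0.01,0,-0.08,0,0,0],[0.02,0,-0.09,0,0,0],[0.03,0,-0.09,0,0,0]]}}

```text
clock: 30.3
eef_pos: [0.5514, 0.1031, 0.1447]
tcp_rot: [-0.574, -3.088, 0.001]
wrist_force: [1.1, -0.3, -0.1]
gripper_width: 0.0859
grasp_force: 0.0
```

{"method": "play_rows", "body": {"motion": [[0.02,0,-0.09,0,0,0],[0,0,-0.07,0,0,0],[0,0,0,0,0,0],[0,0,0,0,0,0],[0,0,0,0,0,0]]}}

```text
clock: 30.72
eef_pos: [0.5441, 0.1062, 0.2075]
tcp_rot: [-0.573, -3.089, 0.0]
wrist_force: [-0.6, -0.6, -0.1]
gripper_width: 0.0853
grasp_force: 0.0
```

Run:
```python
from station import robot
from h import *
print(pressxy(robot.sense()))
w=robot.grab_frame("wrist");a=robot.grab_frame("scene")
A=cv2.resize(w["frame"][120:340,220:420,::-1],None,fx=2,fy=2);B=cv2.resize(a["frame"][170:280,320:420,::-1],None,fx=4,fy=4)
cv2.imwrite("pics/x5.png",np.hstack([A,B]))
```

```text
('press x,y mm', array([-122. ,   -0.4]), 'z', np.float64(207.5), 'F', array([-0.6, -0.6, -0.1]), 'yawx', np.float64(158.99))
```

View pics/x5.png

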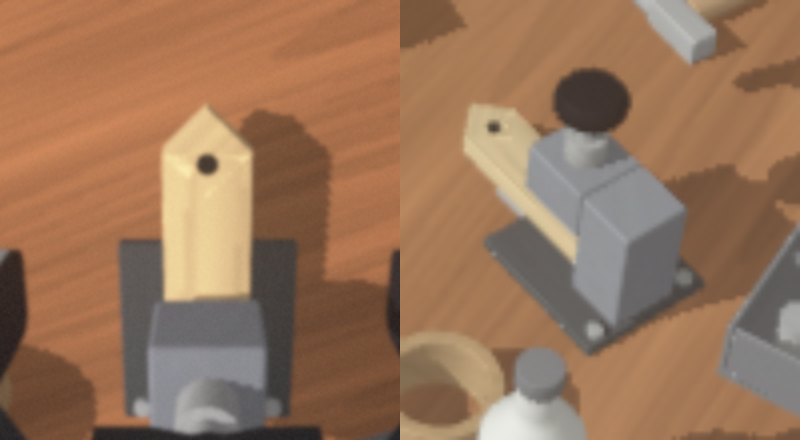

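In the wrist crop the marker's sides are at 163 and 251 (mid 207), the base at 120 and 296 (mid 208) and the head mid at 208. So it is centred, straight, face up and home. Next is the knob.

{"method": "play_rows", "body": {"motion": [[-0.04,0,0,0,0,0],[-0.05,0,0,0,0,0],[-0.05,0,0,0,0,0],[-0.05,0,0,0,0,0],[-0.05,0,0,0,0,0]], "hand": 255}}

```text
clock: 31.23
eef_pos: [0.6336, 0.0714, 0.2059]
tcp_rot: [-0.572, -3.086, 0.001]
wrist_force: [1.0, -0.6, 0.5]
gripper_width: 0.0258
grasp_force: 0.0
```

{"method": "play_rows", "body": {"motion": [[-0.05,0,0,0,0,0],[-0.02,0,0.02,0,0,0],[0,0,0.02,0,0,0],[0,0,0,0,0,0],[0,0,0,0,0,0]]}}

```text
clock: 31.65
eef_pos: [0.6578, 0.0623, 0.1902]
tcp_rot: [-0.571, -3.085, 0.001]
wrist_force: [-0.8, -0.4, 0.1]
gripper_width: 0.0001
grasp_force: 0.0
```

{"method": "play_rows", "body": {"motion": [[0,0,0,0,0,0],[0,0,0,0,0,0],[0,0,0,0,0,0],[0,0,0,0,0,0],[0,0,0,0,0,0]]}}

```text
clock: 32.07
eef_pos: [0.66, 0.062, 0.1926]
tcp_rot: [0.572, 3.088, 0.0]
wrist_force: [0.2, -0.4, 0.6]
gripper_width: -0.0001
grasp_force: 0.0
```

Run:
```python
from station import robot
from h import *
s=robot.sense();print(pressxy(s),s["gripper_width"],move(s,[.66,.062,.176],np.radians(69)))
w=robot.grab_frame("scene")
print(s["eef_pos"],[d for d in robot.find_in(w,"knob_top")][:2])
```

```text
('press x,y mm', array([2.1, 0. ]), 'z', np.float64(192.6), 'F', array([ 0.2, -0.4,  0.6]), 'yawx', np.float64(159.0)) -9.344702918336642e-05 ('shift(tool now,units):', array([-0.   ,  0.   ,  0.042]), 'turn units', array([0.   , 0.001, 0.   ]), 'mm', array([  0. ,   0. , -16.6]))
[0.65995086 0.0619845  0.19263237] [{'centre': [0.6613, 0.0549, 0.1708], 'conf': 0.81}, {'centre': [0.3164, 0.1226, 0.1674], 'conf': 0.63}]
```

{"method": "play_rows", "body": {"motion": [[0,0,0.02,0,0,0],[0,0,0.02,0,0,0],[0,0,0.01,0,0,0],[0,0,0.01,0,0,0],[0,0,0.01,0,0,0]]}}

```text
clock: 32.58
eef_pos: [0.6597, 0.0618, 0.1641]
tcp_rot: [-0.573, -3.089, 0.0]
wrist_force: [-2.3, -0.2, 6.8]
gripper_width: -0.0003
grasp_force: 3.2
```

{"method": "play_rows", "body": {"motion": [[0,0,0.01,0,0,0],[0,0,0.01,0,0,0],[0,0,0.01,0,0,0],[0,0,0,0,0,0],[0,0,0,0,0,0]]}}

```text
clock: 33.0
eef_pos: [0.6597, 0.0618, 0.1532]
tcp_rot: [0.572, 3.088, -0.0]
wrist_force: [-3.9, 0.3, 9.5]
gripper_width: 0.0
grasp_force: 4.7
```

{"method": "play_rows", "body": {"motion": [[0,0,0.005,0,0,0],[0,0,0,0,0,0],[0,0,0.004,0,0,0],[0,0,0,0,0,0],[0,0,0,0,0,0]]}}

```text
clock: 33.42
eef_pos: [0.6597, 0.0618, 0.15]
tcp_rot: [0.573, 3.088, -0.0]
wrist_force: [-4.1, -0.8, 10.3]
gripper_width: 0.0001
grasp_force: 5.2
```

{"method": "play_rows", "body": {"motion": [[0,0,0.005,0,0,0],[0,0,0,0,0,0],[0,0,0.004,0,0,0],[0,0,0,0,0,0],[0,0,0,0,0,0]]}}

```text
clock: 33.83
eef_pos: [0.6598, 0.0618, 0.1476]
tcp_rot: [0.572, 3.087, 0.0]
wrist_force: [-6.4, -0.9, 14.8]
gripper_width: 0.0005
grasp_force: 7.6
```

{"method": "play_rows", "body": {"motion": [[0,0,0.003,0,0,0],[0,0,0,0,0,0],[0,0,0,0,0,0],[0,0,0,0,0,0],[0,0,0,0,0,0]]}}

```text
clock: 34.25
eef_pos: [0.6598, 0.0619, 0.1475]
tcp_rot: [0.572, 3.086, 0.0]
wrist_force: [-8.2, 0.1, 19.6]
gripper_width: 0.0001
grasp_force: 10.1
```

It has bottomed: z has stopped at 0.1475 and the force has risen past 13 N. I hold, then release.

{"method": "play_rows", "body": {"motion": [[0,0,0.001,0,0,0],[0,0,0,0,0,0],[0,0,0,0,0,0],[0,0,0,0,0,0],[0,0,0,0,0,0]]}}

```text
clock: 34.67
eef_pos: [0.6598, 0.0618, 0.1475]
tcp_rot: [0.572, 3.086, 0.0]
wrist_force: [-7.8, -0.5, 20.9]
gripper_width: -0.0001
grasp_force: 10.9
```

{"method": "play_rows", "body": {"motion": [[0,0,0,0,0,0],[0,0,0,0,0,0],[0,0,0,0,0,0],[0,0,0,0,0,0],[0,0,0,0,0,0]]}}

```text
clock: 35.08
eef_pos: [0.6598, 0.0619, 0.1475]
tcp_rot: [0.572, 3.086, 0.0]
wrist_force: [-9.6, -0.3, 21.2]
gripper_width: 0.0002
grasp_force: 10.9
```

{"method": "play_rows", "body": {"motion": [[0,0,-0.01,0,0,0],[0,0,-0.02,0,0,0],[0,0,-0.02,0,0,0],[0,0,-0.02,0,0,0],[0,0,-0.03,0,0,0]]}}

```text
clock: 35.5
eef_pos: [0.6592, 0.0618, 0.1827]
tcp_rot: [-0.572, -3.087, 0.001]
wrist_force: [-0.3, -0.8, -0.3]
gripper_width: 0.0001
grasp_force: 0.0
```

{"method": "play_rows", "body": {"motion": [[0,0,-0.07,0,0,0],[0.05,0,-0.03,0,0,0],[0.09,0,0,0,0,0],[0.09,0,0,0,0,0],[0.09,0,0,0,0,0]]}}

```text
clock: 35.92
eef_pos: [0.5393, 0.1079, 0.2228]
tcp_rot: [0.574, 3.089, 0.0]
wrist_force: [-0.3, 0.3, -0.2]
gripper_width: 0.0003
grasp_force: 0.0
```

{"method": "play_rows", "body": {"motion": [[0,0,0,0,0,0],[0,0,0,0,0,0],[0,0,0,0,0,0],[0,0,0,0,0,0],[0,0,0,0,0,0]]}}

```text
clock: 36.33
eef_pos: [0.542, 0.1073, 0.2234]
tcp_rot: [0.574, 3.087, 0.0]
wrist_force: [0.8, 0.1, -0.1]
gripper_width: 0.0002
grasp_force: 0.0
```

Run:
```python
from station import robot
from h import *
print(pressxy(robot.sense()))
a=robot.grab_frame("scene");B=cv2.resize(a["frame"][100:350,240:480,::-1],None,fx=2.4,fy=2.4)
cv2.imwrite("pics/x6.png",B)
```

```text
('press x,y mm', array([-1.243e+02, -1.000e-01]), 'z', np.float64(223.4), 'F', array([ 0.8,  0.1, -0.1]), 'yawx', np.float64(158.95))
```

View pics/x6.png

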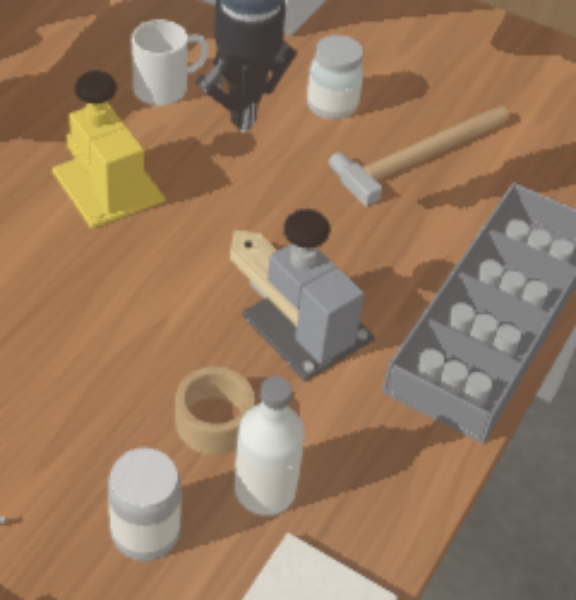

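The marker lies in the press with its dot end out, dot at (248,243). The knob is back up at (306,228), and everything else stands where it was.

```bash
python3 -c "
from station import robot
print(robot.finish_job())"
```

```text
the job is handed in; nothing more can be done
None
```

The marker now lies square end home in the grey press, centred and same face up; I held the knob bottomed for over half a second and let it come back up, and handed the job in at about 36 s with nothing else moved; no verdict came back.

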